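# Clamp the air duster and twist off its filter cap

## Task

One of the two air dusters stands loose in the V-block fixture: push the toggle clamp's lever fully down so that the duster is held, then twist that duster's filter cap off and lift it clear. Nobody knows which hand the cap's thread is, so try one way gently, and if it comes up hard at once do not wrench the duster round in the clamp but turn the other way. Finish still holding the cap in the gripper, at least 5 cm above where it sat, with the duster still clamped and the other duster and the loose things on the bench left alone.

Things in the scene. Friction and masses are not known exactly. Their poses are not given: they have to be found in the camera images.
- vise: the holding fixture: aluminium base plate 245 x 90 mm and 10 mm thick, lying flat on the 2 mm bench mat, with a fixed V-block (60 mm high) at its +x end and a push-pull toggle clamp at its -x end; both reach 60 mm above the mat. Origin on the underside of the plate, straight below the centre of the place where the clamped duster stands. Its own x axis is the clamping direction (from the toggle clamp to the V-block), horizontal; y across, z up
- seat (a point): top of the fixture's plate, 10 mm above its underside, where the axis of the duster in the fixture stands (to within 2 mm)
- lever_pivot (a point): the pivot pin of the toggle lever, 122 mm from the duster's axis on the fixture's -x side, 50 mm above the fixture's underside; the pin runs along the fixture's y
- lever_grip (a point): a point on the centre line of the lever's round black rubber grip, 90 mm from the pivot. The grip is 20 mm in diameter and reaches from 45 to 130 mm from the pivot. The lever swings in the fixture's x-z plane, leaning out to -x away from the duster
- lever (a joint): toggle lever, rad: 0 fully open (the lever rises 62 degrees above horizontal, leaning to the fixture's -x), 1.05 fully down (2 degrees above horizontal) against its stop, where it stays by itself. It starts somewhere between 0 and 0.25. Pressing it down takes about 5 to 10 N at the grip and drives a sprung rubber pad against the duster
- duster_a: a stick-type cordless air duster of grey and black plastic standing upright, tail up: barrel 54 mm in diameter, narrowing to a waist 40 mm in diameter from 85 mm up to the shoulder at 104 mm; 0.4 kg. Origin at the centre of its foot, z up along its axis. It stands either in the fixture or in the charging stand
- duster_b: the other duster, alike in looks to the first; it stands in whichever of the two places the first does not. One of the two dusters has a right-hand cap thread and the other a left-hand one; nothing on the outside tells which
- duster_a_switch (a point): the thumb switch on the side of the first duster's barrel, 28 mm off its axis and 60 mm up
- duster_b_switch (a point): the same for the other duster
- cap_a_center (a point): centre of the ribbed black filter cap on duster_a: round, 46 mm in diameter, 35 mm high, 35 g; this point is on its axis, 17 mm above its lower rim and 17 mm below its top, 123 mm above the foot of its duster
- cap_b_center (a point): the same for the like cap on duster_b. Both caps have a coarse two-start lug thread: turned the wrong way the cap meets a hard stop within 10 degrees; turned the right way it runs freely, without rising by itself, and lifts straight off anywhere between 60 and 105 degrees of turn; at about 115 degrees it meets another stop
- stand: the charging stand that holds the other duster, a black base 90 x 85 mm with a collar and a back plate 65 mm high; origin on its underside below that duster's axis
- nozzle: bystander: spare cone nozzle, 38 mm across and 45 mm high, upright
- driver: bystander: screwdriver 150 mm long, lying
- dust_brush: bystander: flat brush 160 mm long, lying
- tape: bystander: roll of tape, 64 mm across and 18 mm high, lying flat
- blower: bystander: laptop cooling fan, about 70 mm across and 10 mm thick
- drive: bystander: storage stick 80 x 22 x 4 mm, lying
- paste_jar: bystander: small jar 40 mm across and 40 mm high
Not all that is in view belongs to the job. Leave any blue or turquoise look-alike of the part that bears cap_b_center alone.

How it is judged:
On the way, in this order (a step that is already met when the one before it is completed fails the run):
1. the toggle lever is fully down and the duster in the fixture is clamped, its cap still on (value of joint lever above 0.95 rad and ((horizontal distance between duster_a and seat below 0.02 m and (z of cap_a_center in the frame of duster_a below 0.13 m and horizontal distance between cap_a_center and duster_a below 0.01 m)) or (horizontal distance between duster_b and seat below 0.02 m and (z of cap_b_center in the frame of duster_b below 0.13 m and horizontal distance between cap_b_center and duster_b below 0.01 m)))), for 0.2 s.
2. the clamped duster's cap is off and lifted clear of the neck (value of joint lever above 0.95 rad and ((horizontal distance between duster_a and seat below 0.02 m and z of cap_a_center in the frame of duster_a above 0.16 m) or (horizontal distance between duster_b and seat below 0.02 m and z of cap_b_center in the frame of duster_b above 0.16 m))), for 0.1 s.
At the end, for the whole second after the job is handed in: Lever over 0.95 rad; the duster in the fixture clamped, upright, within 6 mm of its start; its cap held still by the fingers alone, its centre 173 mm or more above the duster's foot (50 mm above where it sat); the other duster upright with its cap on (value of joint lever above 0.95 rad and ((horizontal distance between duster_a and seat below 0.02 m and z of cap_a_center in the frame of duster_a above 0.173 m and contact force between cap_a and the fingers above 1 N and contact force between cap_a and duster_a below 0.05 N and contact force between cap_a and vise below 0.05 N and linear speed of cap_a below 0.03 m/s and angle between each of duster_a, duster_b's own z axis and vertical below 0.1 rad and distance of duster_a from where it was at the start of the episode below 0.006 m and (z of cap_b_center in the frame of duster_b below 0.13 m and horizontal distance between cap_b_center and duster_b below 0.01 m)) or (horizontal distance between duster_b and seat below 0.02 m and z of cap_b_center in the frame of duster_b above 0.173 m and contact force between cap_b and the fingers above 1 N and contact force between cap_b and duster_b below 0.05 N and contact force between cap_b and vise below 0.05 N and linear speed of cap_b below 0.03 m/s and angle between each of duster_b, duster_a's own z axis and vertical below 0.1 rad and distance of duster_b from where it was at the start of the episode below 0.006 m and (z of cap_a_center in the frame of duster_a below 0.13 m and horizontal distance between cap_a_center and duster_a below 0.01 m)))); the arm keeps its last pose, push and grip.
It fails at once if the duster in the fixture, or the other one, is wrenched round or shifted (its thumb switch moves more than 15 mm, about 30 degrees of turn) (distance of any of duster_a_switch, duster_b_switch from where it was at the start of the episode above 0.015 m).
It fails at once if a loose thing on the bench is moved more than 20 mm (distance of any of nozzle, driver, dust_brush, tape, blower, drive, paste_jar from where it was at the start of the episode above 0.02 m).
It also fails if it takes over 58 s, if anything falls off the work surface, if the arm or the gripper's body presses on something with over 40 N, if the wrist force passes 120 N, or if a joint passes its speed limit or range.

## Robot

A 6-joint arm with a two-finger parallel gripper is mounted at the origin on the work surface. World frame = base frame: x ahead of the robot, y to its left, z up, the work surface at z = 0. Lengths are in m, angles in rad, forces in N, time in s.
With the tool pointing down it reaches from about 0.35 to 0.85 m from the base axis. Payload 8.1 kg.
Tool frame: the origin (TCP) lies at the centre of the arm's flange, where the gripper is bolted on; the fingertips stand 186 mm ahead of it and the grasp point (between the pads) lies 167 mm ahead of it (robot.grasp_offset is the distance from the TCP to the grasp point, in m); z points along the fingers, y is the line along which they close (so a half turn about z gives the same grasp; the last joint's range is limited). The gripper opens to 93 mm and grips with 3 to 60 N. Pads are 15 mm wide; open, the fingers measure 128 mm over their backs; the gripper's body (75 mm by 188 mm) begins 65 mm behind the grasp point.
Start: joints at [-1.303, 0.13, 1.488, -0, 1.523, -0.085], TCP at [0.207, -0.563, 0.405] pointing down, gripper open.
Joint ranges: [-2.96, 2.96], [-0.89, 2.26], [0.02, 2.5], [-1.34, 4.48], [0, 2.73], [-2.66, 2.66]. Speed limits (rad/s): [2.39, 2.39, 2.79, 3.14, 3.14, 3.14].

## Interface

Orientations are given as a rotation vector (axis times angle).
In Python, from plant import robot gives the robot as it stands.
- The arm moves only by the tool drive_tool, never from a script. Its argument "moves" is one flat list of numbers, 7 for each row, row after row: the finger opening in mm, from 0 to 93, then the shift along the tool's x, y, z in mm, then the turn, a rotation vector about the tool's x, y, z in degrees. A call has 1 to 8 rows; each row shifts and turns the commanded pose from where the row before left it, along the tool's axes as they then stand; what a row does not reach is not made up. A row lasts 1/10 s, in which the tool goes at most 50 mm and 8.59 degrees, less where a joint would pass 70% of its speed; a pose out of reach is approached as far as the arm can. A call is refused whole if a number of a shift passes 50 or a number of a turn 8.59, either way. A call with a gripper value outside its range is refused whole. The fingers move at their own pace and stop on an object; "grip_force" is the grip in N (left out, the last holds). Time passes only in rows, so rows that do not move let the fingers close. It gives the time, the measured TCP pose, the force, the opening and the grip force at its end, in the units of the state.
- robot.read_state(): the state, without advancing time (a new reading comes with each control period).
- robot.read_camera(name): name is "scene" or "top" or "wrist"; returns a dict with "color" (420x560x3 uint8, red, green, blue), "depth" (420x560 float32, m along the optical axis (not along the pixel's ray), 0 where there is no reading), "mtx" (3x3 intrinsics, pixels), "R" (3x3) and "t" (3): a world point X has camera coordinates R X + t. Camera axes: x right, y down, z forward; pixel columns grow to the right and rows downward; lengths in m; the calibration is good to about 2 mm. The wrist camera is an equidistant fisheye: a pixel r from the principal point sees the ray r / f radians off the axis. A picture is of the moment at which its call begins.
- robot.close_job(): hands the job in; it is judged then, once.
The state is a dict: "t": time; "q": joint angles; "dq": joint speeds; "joint_torque": joint torques, N m; "tool_pos": TCP position; "orientation": TCP orientation; "force": force on the tool from outside, world axes, zero at the start; "wrist_torque": the same for the moment, N m; "opening": finger opening in m; "gripper_force": force on a finger pad.
Only numpy, scipy, OpenCV 4.12 (cv2) and the standard library are available. Lean on these libraries where they do the work, as an engineer would, in place of code of your own. Each camera call takes 0.05 s, during which the arm holds its last target. There are 200 camera calls.

## Working session

There is one attempt and no reset: what is moved stays moved. The work goes in short steps, Python scripts to look and compute and a tool call to move; the robot and the scene stay as the last step left them, time stands still between calls to the robot, and variables do not carry over. Pictures are saved under pics/ and viewed, at most 10 in all, crops included, and the job is handed in when it is done.

Besides the shell and the picture viewer there is one more tool, called after "Call:" in YAML: its name, and indented under it one key for each argument. drive_tool: Moves the arm, as the interface text tells. Its arguments: {"type":"object","properties":{"moves":{"type":"array","items":{"type":"number"}},"grip_force":{"type":"number"}},"required":["moves"]}

```bash
mkdir -p pics; ls
python3 - <<'E'
from plant import robot
import cv2,numpy as np
for n in("top","scene"):
    c=robot.read_camera(n); cv2.imwrite(f"pics/{n}0.png",c["color"][:,:,::-1]); np.savez(f"{n}0.npz",**c)
    print(n,c["mtx"].tolist(),c["R"].round(3).tolist(),c["t"].round(3).tolist())
print(robot.read_state())
E
```

```text
pics
top [[496.48466888818666, 0.0, 272.4820372184379], [0.0, 496.48466888818666, 204.52520230462665], [0.0, 0.0, 1.0]] [[-0.0, -1.0, -0.029], [-0.985, 0.005, -0.174], [0.174, 0.029, -0.984]] [0.101, 0.578, 0.978]
scene [[513.7164261984547, 0.0, 275.3927256740326], [0.0, 513.7164261984547, 215.89484269947], [0.0, 0.0, 1.0]] [[-0.85, 0.526, -0.017], [0.413, 0.646, -0.642], [-0.327, -0.553, -0.766]] [0.439, -0.216, 1.456]
{'t': 0.1, 'q': array([-1.30336388e+00,  1.31080305e-01,  1.48915533e+00, -3.58805689e-05,
        1.52301078e+00, -8.53983266e-02]), 'dq': array([ 0.00099923, -0.00220077, -0.00171646,  0.00179209, -0.00098748,
        0.00129347]), 'joint_torque': array([ 8.67587714e-04, -5.61340928e+01, -4.93095231e+01,  7.71432719e-02,
        2.91509094e-02, -6.40646499e-05]), 'tool_pos': array([ 0.20729446, -0.56283497,  0.40380355]), 'orientation': array([-3.09121374e+00, -5.51069179e-01,  2.92018724e-04]), 'force': array([-0.18960195, -0.68711909,  0.09630573]), 'wrist_torque': array([ 0.03971031,  0.03409642, -0.02740022]), 'gripper_force': 0.0, 'opening': 0.09326329254937168}
```

View pics/top0.png

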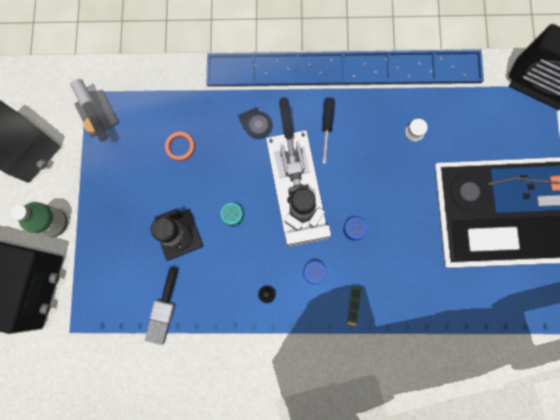

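View pics/scene0.png

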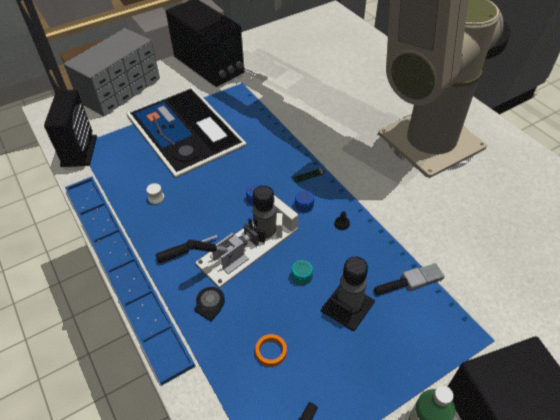

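The fixture duster's cap is at about (302,195) in the top view. The lever grip is at (288,115), and the V-block is on the robot's side at (305,232). The stand duster is at (170,232). The loose look-alike caps, blue at (355,228) and (315,271) and turquoise at (231,213), are to be left alone. Next I'll measure with depth.

```bash
cat > h.py <<'E'
import numpy as np,cv2
def cloud(c):
    d=c["depth"];v,u=np.mgrid[:d.shape[0],:d.shape[1]];K=c["mtx"]
    P=np.stack([(u-K[0,2])/K[0,0]*d,(v-K[1,2])/K[1,1]*d,d],-1)
    return (P-c["t"])@c["R"]
def proj(c,X):
    x=c["mtx"]@(c["R"]@np.array(X)+c["t"]);return x[:2]/x[2]
E
python3 - <<'E'
from h import *
for n in("top","scene"):
    c=dict(np.load(n+"0.npz"));P=cloud(c);np.set_printoptions(precision=4,suppress=True)
    if n=="top":
        for p in [(302,195),(288,115),(288,102),(291,130),(305,235),(277,220),(170,230),(328,115),(257,123),(280,150),(100,300)]:
            print(p,P[p[1],p[0]])
        T=P
    m=(P[...,2]>.138)&(P[...,2]<.160)&(abs(P[...,0]-T[195,302][0])<.06)&(abs(P[...,1]-T[195,302][1])<.06)
    Q=P[m];print(n,m.sum(),Q.min(0),Q.max(0),np.median(Q,0), cv2.minEnclosingCircle((Q[:,:2]*1000).astype(np.float32)))
    cap=T[195,302]
    # lever grip points: beyond clamp, above 60mm
    m=(P[...,2]>.075)&(P[...,2]<.25)&(P[...,0]-cap[0]>.12)&(P[...,0]-cap[0]<.3)&(abs(P[...,1]-cap[1])<.06)
    Q=P[m];print("lever",len(Q),Q.min(0),Q.max(0))
    o=Q[np.argsort(Q[:,0])];
    for k in np.array_split(o,6): print(k.mean(0))
    # plate
    m=(P[...,2]>.006)&(P[...,2]<.018)&(c["color"].min(-1)>140)&(np.hypot(P[...,0]-cap[0]-.05,P[...,1]-cap[1])<.17)
    r=cv2.minAreaRect((P[m][:,:2]*1000).astype(np.float32));print("plate",m.sum(),r,cv2.boxPoints(r))
c=dict(np.load("top0.npz"));im=c["color"][80:260,200:380,::-1]
cv2.imwrite("pics/crop.png",cv2.resize(im,None,fx=3.3,fy=3.3,interpolation=2))
E
```

```text
(302, 195) [0.5796 0.0406 0.1486]
(288, 115) [0.7441 0.066  0.1315]
(288, 102) [0.7639 0.0659 0.1497]
(291, 130) [0.723  0.06   0.1019]
(305, 235) [0.5136 0.0327 0.0643]
(277, 220) [0.5533 0.0906 0.0037]
(170, 230) [0.514  0.2877 0.1506]
(328, 115) [ 0.7812 -0.0218  0.0282]
(257, 123) [0.7702 0.1346 0.0119]
(280, 150) [0.7065 0.0835 0.0158]
(100, 300) [ 0.3832  0.4688 -0.0011]
top 488 [0.5475 0.0159 0.1382] [0.5931 0.0613 0.1565] [0.5693 0.0388 0.1518] ((570.0745849609375, 38.317626953125), 23.562036514282227)
lever 424 [0.7028 0.0558 0.0758] [0.775  0.0836 0.1565]
[0.7117 0.0652 0.0888]
[0.7236 0.0669 0.1043]
[0.7344 0.0693 0.1178]
[0.7447 0.0711 0.1298]
[0.7546 0.0729 0.1419]
[0.7656 0.0746 0.15  ]
plate 2053 ((657.2349243164062, 33.55952453613281), (272.6876220703125, 148.69908142089844), 14.512511253356934) [[506.6101  71.3702]
 [543.8728 -72.5843]
 [807.8597  -4.2512]
 [770.597  139.7034]]
scene 335 [0.5481 0.0172 0.1381] [0.5938 0.064  0.1566] [0.5723 0.0445 0.151 ] ((569.7462768554688, 40.744014739990234), 24.658288955688477)
lever 290 [0.7025 0.0623 0.0757] [0.7749 0.0858 0.1564]
[0.7141 0.0716 0.0911]
[0.7274 0.0748 0.1049]
[0.7389 0.0776 0.1194]
[0.7496 0.0794 0.132 ]
[0.7598 0.0803 0.1442]
[0.7692 0.0792 0.1481]
plate 1068 ((637.9422607421875, 36.264652252197266), (222.8759765625, 123.43108367919922), 10.46951675415039) [[517.145   76.7031]
 [539.574  -44.6731]
 [758.7395  -4.1738]
 [736.3105 117.2024]]
```

View pics/crop.png

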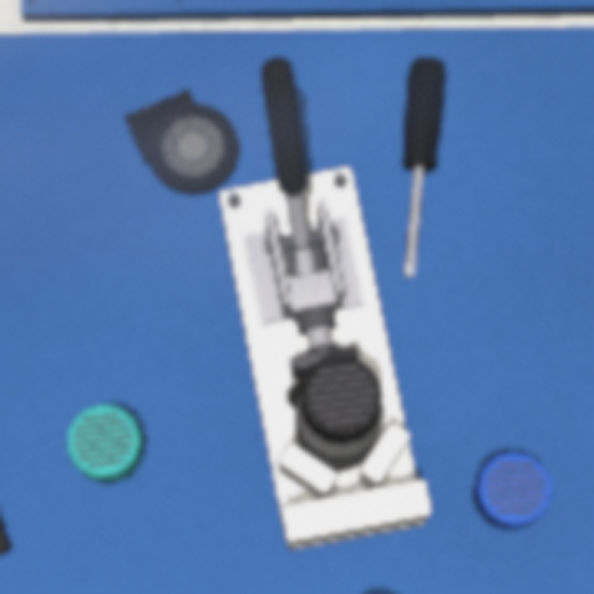

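The crop shows the cap at (340,400), the lever grip from (277,65) to (293,185), and the plate yawed about 10°. The depth values agree: cap axis at (0.570, 0.040) with its top at z≈0.152, and the lever direction 10.3° from +x. The lever is at about 0.23 rad. Next I'll work out the moves.

```bash
cat >> h.py <<'E'
from scipy.spatial.transform import Rotation as Ro
def plan(s,tips,ax=None,off=.186):
    # shift in tool axes (mm) from current TCP to put point 'off' ahead of TCP at tips (tool vertical)
    R=Ro.from_rotvec(s["orientation"]);t=np.array(tips)+[0,0,off]
    return (R.inv().apply(t-s["tool_pos"])*1000).round(1)
E
python3 - <<'E'
from h import *; from plant import robot
s=robot.read_state();R=Ro.from_rotvec(s["orientation"]).as_matrix();print(R.round(3))
d=np.array([np.cos(np.radians(10.3)),np.sin(np.radians(10.3)),0]);e=np.array([-d[1],d[0],0])
y=R[:,1]
for k in(1,-1): 
    a=np.degrees(np.arctan2(R[:,0]@(k*e),R[:,1]@(k*e)));print("angle from tool y to e",a,"=> tool z turn",-a)
p=np.array([.570,.040,0])+.122*d; print("pivot",p)
for h,z in((.07,.19),(.07,.145),(.09,.062)):print(h,p+h*d+[0,0,z],plan(s,p+h*d+[0,0,z]))
E
```

```text
[[ 0.938  0.346 -0.   ]
 [ 0.346 -0.938  0.002]
 [ 0.    -0.002 -1.   ]]
angle from tool y to e 170.08417738458132 => tool z turn -170.08417738458132
angle from tool y to e -9.915822615418673 => tool z turn 9.915822615418673
pivot [0.69003397 0.06181387 0.        ]
0.07 [0.75890593 0.07433003 0.19      ] [ 737.8 -407.3   28.6]
0.07 [0.75890593 0.07433003 0.145     ] [ 737.8 -407.2   73.6]
0.09 [0.77858363 0.07790607 0.062     ] [ 757.5 -403.6  156.5]
```

Call:
drive_tool:
  moves: [0,46,-25.5,0,0,0,0,0,46,-25.5,0,0,0,0,0,46,-25.5,0,0,0,0,0,46,-25.5,0,0,0,0,0,46,-25.5,0,0,0,0,0,46,-25.5,0,0,0,0,0,46,-25.5,0,0,0,0,0,46,-25.5,0,0,0,0]
  grip_force: 20

```text
t: 0.9
tool_pos: [0.4695, -0.2583, 0.4044]
orientation: [-3.093, -0.551, 0.0]
force: [0.5, -1.4, -0.1]
opening: 0.0339
gripper_force: 0.0
```

Call:
drive_tool:
  moves: [0,46,-25.5,0,0,0,0,0,46,-25.5,0,0,0,0,0,46,-25.5,0,0,0,0,0,46,-25.5,0,0,0,0,0,46,-25.5,0,0,0,0,0,46,-25.5,0,0,0,0,0,0,0,0,0,0,5,0,0,0,0,0,0,5]

```text
t: 1.7
tool_pos: [0.6653, -0.031, 0.4029]
orientation: [-3.129, -0.279, 0.004]
force: [-0.1, 0.4, 0.1]
opening: 0.0005
gripper_force: 0.0
```

```bash
cat > st.py <<'E'
from h import *; from plant import robot
import sys
s=robot.read_state();R=Ro.from_rotvec(s["orientation"]).as_matrix()
print("t",s["t"],"q",s["q"].round(3),"tcp",s["tool_pos"].round(4),"F",s["force"].round(1),"T",s["wrist_torque"].round(2),"open",round(s["opening"],4),"gf",round(s["gripper_force"],1))
print("yaw tool y",np.degrees(np.arctan2(R[1,1],R[0,1])).round(2),"z",R[:,2].round(4))
for a in sys.argv[1:]:
    v=list(map(float,a.split(",")));print(v,plan(s,v[:3],off=v[3]))
E
python3 st.py .7589,.0743,.165,.186 .7589,.0743,.145,.186 .7786,.0779,.062,.186
```

```text
t 1.7 q [-0.124  0.311  1.285 -0.     1.549  1.269] tcp [ 0.6653 -0.031   0.4029] F [-0.1  0.4  0.1] T [-0.   -0.    0.01] open 0.0005 gf 0.0
yaw tool y -79.81 z [-2.6e-03  3.0e-04 -1.0e+00]
[0.7589, 0.0743, 0.165, 0.186] [110.9 -87.1  51.7]
[0.7589, 0.0743, 0.145, 0.186] [111.  -87.   71.7]
[0.7786, 0.0779, 0.062, 0.186] [131.2 -87.  154.7]
```

Call:
drive_tool:
  moves: [0,37,-29,0,0,0,0,0,37,-29,0,0,0,0,0,37,-29,0,0,0,0,0,0,0,25,0,0,0,0,0,0,25,0,0,0,0,0,0,10,0,0,0,0,0,0,10,0,0,0,0,2,0,6,0,0,0]

```text
t: 2.5
tool_pos: [0.7603, 0.0722, 0.3293]
orientation: [3.129, 0.279, 0.001]
force: [-0.9, -0.4, 4.3]
opening: 0.0004
gripper_force: 2.1
```

```bash
python3 st.py .7786,.0779,.062,.186; python3 -c "
from h import *; from plant import robot
c=robot.read_camera('scene');cv2.imwrite('pics/s1.png',cv2.resize(c['color'][120:330,120:400,::-1],None,fx=2.8,fy=2.8,interpolation=2))"
```

```text
t 2.5 q [ 0.028  0.618  1.02  -0.     1.504  1.421] tcp [0.7603 0.0722 0.3293] F [-0.9 -0.4  4.3] T [-0.02  0.08 -0.03] open 0.0004 gf 2.1
yaw tool y -79.82 z [ 7.e-04 -1.e-04 -1.e+00]
[0.7786, 0.0779, 0.062, 0.186] [19.  -2.4 81.4]
```

View pics/s1.png

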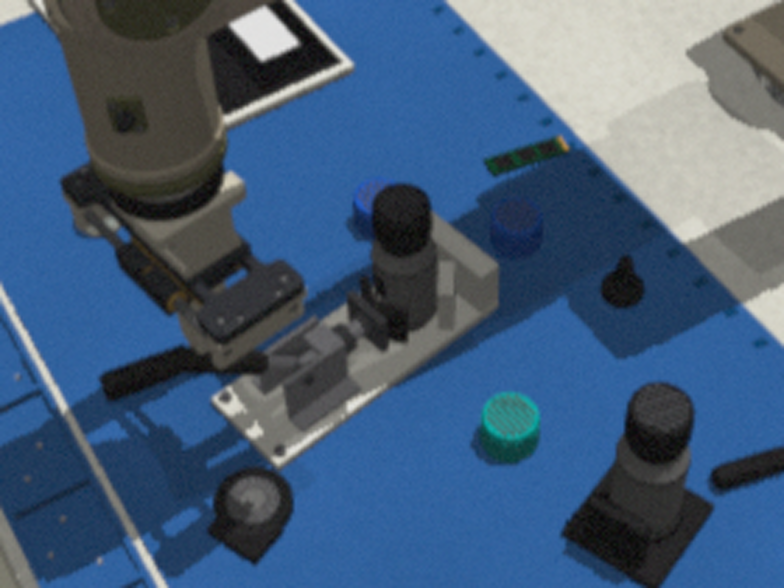

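The fingertips touch the grip at about (230,360), at the predicted height, so I'll press down.

Call:
drive_tool:
  moves: [0,4,-1,8,0,0,0,0,4,-1,8,0,0,0,0,3,0,9,0,0,0,0,3,0,9,0,0,0,0,2,0,9,0,0,0,0,2,0,9,0,0,0,0,1,0,9,0,0,0,0,0,0,8,0,0,0]

```text
t: 3.35
tool_pos: [0.7806, 0.0781, 0.2632]
orientation: [3.129, 0.279, 0.013]
force: [4.5, 0.2, 8.7]
opening: 0.0005
gripper_force: 3.8
```

Call:
drive_tool:
  moves: [0,0,0,6,0,0,0,0,0,0,4,0,0,0,0,0,0,2,0,0,0]

```text
t: 3.65
tool_pos: [0.781, 0.0781, 0.252]
orientation: [-3.129, -0.279, -0.015]
force: [6.7, 1.1, 9.3]
opening: 0.0004
gripper_force: 4.4
```

Call:
drive_tool:
  moves: [0,0,0,2,0,0,0,0,0,0,1,0,0,0,0,0,0,0,0,0,0]

```text
t: 3.95
tool_pos: [0.7811, 0.0782, 0.2511]
orientation: [3.129, 0.279, 0.017]
force: [0.4, 0.5, 16.1]
opening: 0.0004
gripper_force: 7.9
```

Call:
drive_tool:
  moves: [0,0,0,1.5,0,0,0,0,0,0,0,0,0,0]

```text
t: 4.15
tool_pos: [0.7811, 0.0782, 0.2509]
orientation: [3.129, 0.28, 0.017]
force: [-3.4, 0.5, 22.6]
opening: 0.0002
gripper_force: 11.1
```

Call:
drive_tool:
  moves: [0,0,0,-20,0,0,0,0,0,0,-45,0,0,0,40,0,0,-45,0,0,0,70,0,0,-45,0,0,0,80,-40,0,-10,0,0,0,85,-45,0,0,0,0,0,85,-45,0,0,0,0,0]

```text
t: 4.85
tool_pos: [0.6498, 0.0546, 0.4096]
orientation: [3.129, 0.279, 0.004]
force: [-0.3, -0.3, 1.5]
opening: 0.0355
gripper_force: 0.0
```

```bash
python3 st.py .570,.040,.142,.167; python3 -c "
from h import *; from plant import robot
np.set_printoptions(precision=4,suppress=True)
c=robot.read_camera('scene');cv2.imwrite('pics/s2.png',cv2.resize(c['color'][120:330,120:400,::-1],None,fx=2.8,fy=2.8,interpolation=2))
c0=dict(np.load('scene0.npz'))
d=np.array([.984,.179]);
for k in(c0,c):
  P=cloud(k);h=(P[...,:2]-[.69,.0618])@d;l=abs((P[...,:2]-[.69,.0618])@[-.179,.984])
  m=(h>.05)&(h<.15)&(l<.02)&(P[...,2]>.03)&(P[...,2]<.17);print('lever pts',m.sum(),[ (h[m&(h>a)&(h<=a+.02)].mean().round(3),P[...,2][m&(h>a)&(h<=a+.02)].mean().round(3)) for a in(.05,.07,.09,.11) if (m&(h>a)&(h<=a+.02)).any()])
  m=(P[...,2]>.138)&(P[...,2]<.16)&(np.hypot(P[...,0]-.57,P[...,1]-.04)<.035);Q=P[m]
  print('cap',m.sum(),Q.min(0),Q.max(0))"
```

```text
t 4.85 q [0.005 0.268 1.324 0.    1.547 1.398] tcp [0.6498 0.0546 0.4096] F [-0.3 -0.3  1.5] T [-0.03  0.02  0.01] open 0.0355 gf 0.0
yaw tool y -79.79 z [ 2.7e-03  1.0e-04 -1.0e+00]
[0.57, 0.04, 0.142, 0.167] [-81.4   0.2 100.4]
lever pts 170 [(np.float64(0.06), np.float64(0.13)), (np.float64(0.078), np.float64(0.147))]
cap 335 [0.5481 0.0172 0.1381] [0.5938 0.064  0.1566]
lever pts 332 [(np.float64(0.06), np.float64(0.06)), (np.float64(0.081), np.float64(0.061)), (np.float64(0.1), np.float64(0.062)), (np.float64(0.119), np.float64(0.062))]
cap 335 [0.5465 0.0156 0.1381] [0.5931 0.064  0.1566]
```

View pics/s2.png

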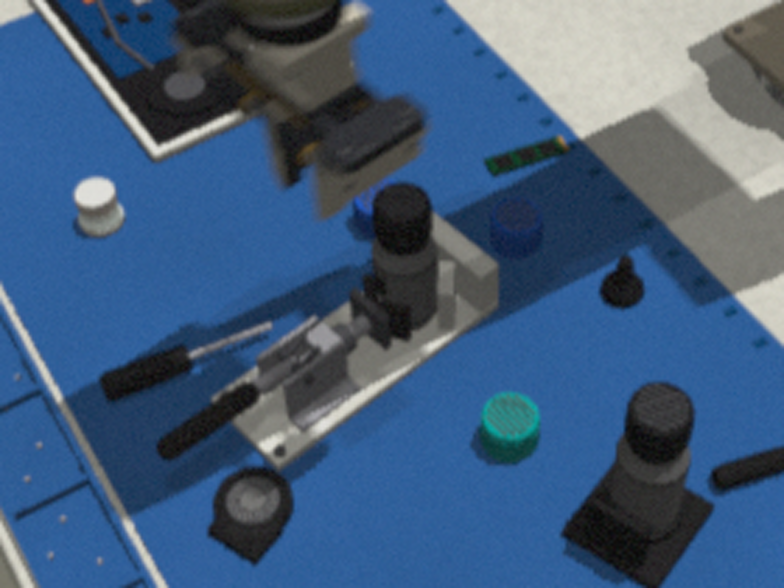

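The lever lies flat at (205,420), with its top at z≈0.061 along its length, and the duster is still in place. I'll centre over the cap and unwind the wrist.

Call:
drive_tool:
  moves: [85,-41,0,0,0,0,0,85,-41,0,0,0,0,0,85,0,0,0,0,0,-8,85,0,0,0,0,0,-8,85,0,0,0,0,0,-8,85,0,0,0,0,0,-8,85,0,0,0,0,0,-8,85,0,0,0,0,0,-8]

```text
t: 5.7
tool_pos: [0.5704, 0.0404, 0.4092]
orientation: [2.74, 1.536, 0.002]
force: [-0.7, 0.1, -0.7]
opening: 0.085
gripper_force: 0.0
```

Call:
drive_tool:
  moves: [85,0,0,0,0,0,-8,85,0,0,0,0,0,-8,85,0,0,0,0,0,-8,85,0,0,0,0,0,-8,85,0,0,0,0,0,0]

```text
t: 6.2
tool_pos: [0.5703, 0.0403, 0.409]
orientation: [2.214, 2.227, 0.001]
force: [1.0, 0.5, -0.4]
opening: 0.085
gripper_force: 0.0
```

```bash
python3 st.py .5695,.040,.142,.167; python3 -c "
from h import *; from plant import robot
c=robot.read_camera('wrist');cv2.imwrite('pics/w1.png',c['color'][:,:,::-1])"
```

```text
t 6.2 q [-0.019  0.052  1.564  0.     1.525 -0.025] tcp [0.5703 0.0403 0.409 ] F [ 1.   0.5 -0.4] T [-0.03 -0.1  -0.02] open 0.085 gf 0.0
yaw tool y 0.33 z [ 1.e-03  1.e-04 -1.e+00]
[0.5695, 0.04, 0.142, 0.167] [ -0.3  -0.9 100. ]
```

View pics/w1.png

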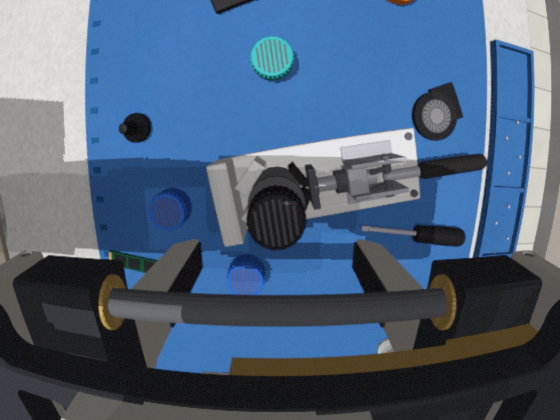

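The cap at (276,215) lies midway between the fingers, so I'll descend and close gently.

Call:
drive_tool:
  moves: [85,0,-1,40,0,0,0,85,0,0,40,0,0,0,85,0,0,10,0,0,0,70,0,0,10,0,0,0,55,0,0,0,0,0,0,48,0,0,0,0,0,0,42,0,0,0,0,0,0,42,0,0,0,0,0,0]
  grip_force: 10

```text
t: 7.05
tool_pos: [0.5696, 0.0404, 0.3098]
orientation: [2.216, 2.224, 0.003]
force: [0.5, -0.6, -0.5]
opening: 0.0499
gripper_force: 0.0
```

```bash
python3 st.py
```

```text
t 7.05 q [-0.019  0.116  1.68   0.     1.343 -0.023] tcp [0.5696 0.0404 0.3098] F [ 0.5 -0.6 -0.5] T [-0.07 -0.14  0.01] open 0.0499 gf 0.0
yaw tool y 0.2 z [ 0.0024 -0.     -1.    ]
```

Call:
drive_tool:
  moves: [40,0,0,0,0,0,0,40,0,0,0,0,0,0,40,0,0,0,0,0,0,40,0,0,0,0,0,0]

```text
t: 7.45
tool_pos: [0.5695, 0.0404, 0.3095]
orientation: [2.216, 2.225, 0.002]
force: [-0.6, -0.3, 6.2]
opening: 0.046
gripper_force: 10.0
```

```bash
python3 st.py
```

```text
t 7.45 q [-0.019  0.116  1.681 -0.     1.343 -0.023] tcp [0.5695 0.0404 0.3095] F [-0.6 -0.3  6.2] T [-0.07  0.07 -0.03] open 0.046 gf 10.0
yaw tool y 0.21 z [ 2.e-03 -1.e-04 -1.e+00]
```

The opening is 46 mm, so the cap is gripped. I'll try counter-clockwise from above first (−z of the tool).

Call:
drive_tool:
  moves: [40,0,0,0,0,0,-3,40,0,0,0,0,0,-3,40,0,0,0,0,0,0]
  grip_force: 12

```text
t: 7.75
tool_pos: [0.5694, 0.0404, 0.3095]
orientation: [2.095, 2.339, 0.002]
force: [-1.6, 0.5, 6.2]
opening: 0.0459
gripper_force: 12.0
```

```bash
python3 st.py
```

```text
t 7.75 q [-0.019  0.116  1.681  0.     1.343 -0.129] tcp [0.5694 0.0404 0.3095] F [-1.6  0.5  6.2] T [ 0.01  0.19 -0.17] open 0.0459 gf 12.0
yaw tool y 6.3 z [ 1.7e-03  1.0e-04 -1.0e+00]
```

Call:
drive_tool:
  moves: [40,0,0,0,0,0,-3,40,0,0,0,0,0,0]

```text
t: 7.95
tool_pos: [0.5693, 0.0405, 0.3093]
orientation: [2.034, 2.394, 0.002]
force: [-1.5, 1.1, 6.2]
opening: 0.0458
gripper_force: 11.9
```

```bash
python3 st.py
```

```text
t 7.95 q [-0.019  0.116  1.681  0.     1.344 -0.181] tcp [0.5693 0.0405 0.3093] F [-1.5  1.1  6.2] T [ 0.14  0.22 -0.24] open 0.0458 gf 11.9
yaw tool y 9.29 z [ 1.1e-03  4.0e-04 -1.0e+00]
```

Call:
drive_tool:
  moves: [40,0,0,0,0,0,-3,40,0,0,0,0,0,0]

```text
t: 8.15
tool_pos: [0.5692, 0.0404, 0.309]
orientation: [1.971, 2.445, 0.001]
force: [-1.8, -0.1, 4.6]
opening: 0.0453
gripper_force: 12.0
```

```bash
python3 st.py
```

```text
t 8.15 q [-0.019  0.116  1.681  0.     1.343 -0.233] tcp [0.5692 0.0404 0.309 ] F [-1.8 -0.1  4.6] T [ 0.02  0.2  -0.24] open 0.0453 gf 12.0
yaw tool y 12.26 z [ 8.e-04  2.e-04 -1.e+00]
```

The torque levelled off at 0.24 N·m, which means either slipping at a stop or thread friction. I'll check the other way for comparison.

Call:
drive_tool:
  moves: [40,0,0,0,0,0,3,40,0,0,0,0,0,3,40,0,0,0,0,0,0]

```text
t: 8.45
tool_pos: [0.5694, 0.0404, 0.3091]
orientation: [2.099, 2.336, 0.002]
force: [0.7, -0.3, 5.2]
opening: 0.0454
gripper_force: 12.0
```

```bash
python3 st.py;python3 -c "
from h import *; from plant import robot
c=robot.read_camera('wrist');cv2.imwrite('pics/w2.png',c['color'][:,:,::-1])"
```

```text
t 8.45 q [-0.019  0.116  1.681 -0.     1.343 -0.126] tcp [0.5694 0.0404 0.3091] F [ 0.7 -0.3  5.2] T [-0.07 -0.13 -0.07] open 0.0454 gf 12.0
yaw tool y 6.13 z [ 1.6e-03 -1.0e-04 -1.0e+00]
```

Call:
drive_tool:
  moves: [40,0,0,0,0,0,3,40,0,0,0,0,0,3,40,0,0,0,0,0,3,40,0,0,0,0,0,0]

```text
t: 8.9
tool_pos: [0.5695, 0.0403, 0.3091]
orientation: [2.275, 2.165, 0.002]
force: [0.4, -0.3, 6.2]
opening: 0.0454
gripper_force: 12.0
```

```bash
python3 st.py;python3 -c "
from h import *; from plant import robot
c=robot.read_camera('wrist');a=cv2.imread('pics/w2.png');b=c['color'][:,:,::-1]
cv2.imwrite('pics/w23.png',np.hstack([cv2.resize(i[150:350,180:380],(400,400)) for i in(a,b)]))"
```

```text
t 8.9 q [-0.019  0.116  1.681 -0.     1.343  0.03 ] tcp [0.5695 0.0403 0.3091] F [ 0.4 -0.3  6.2] T [-0.04 -0.07 -0.1 ] open 0.0454 gf 12.0
yaw tool y -2.83 z [ 1.7e-03 -1.0e-04 -1.0e+00]
```

View pics/w23.png

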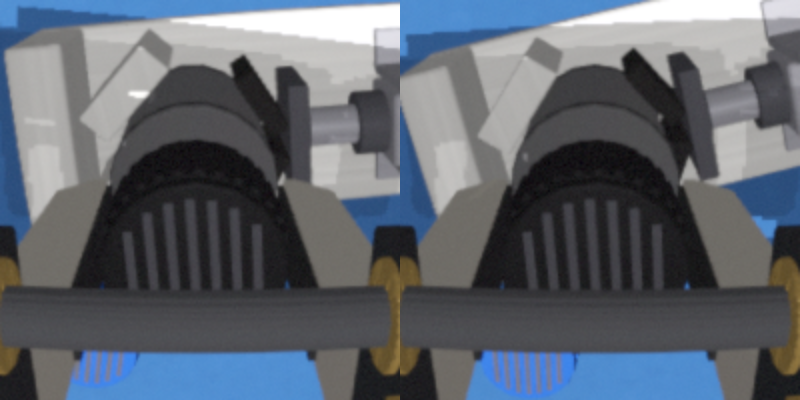

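The stripes follow the gripper with almost no torque, about zero instead of 0.24 N·m, and the duster hasn't turned against the V-block. Clockwise runs free, so this is a left-hand thread, and I'll continue that way.

Call:
drive_tool:
  moves: [40,0,0,0,0,0,4,40,0,0,0,0,0,4,40,0,0,0,0,0,4,40,0,0,0,0,0,4,40,0,0,0,0,0,0]

```text
t: 9.45
tool_pos: [0.5695, 0.0403, 0.3091]
orientation: [2.553, 1.828, 0.002]
force: [1.8, -0.6, 5.6]
opening: 0.0453
gripper_force: 12.0
```

```bash
python3 st.py
```

```text
t 9.45 q [-0.019  0.116  1.681 -0.     1.342  0.309] tcp [0.5695 0.0403 0.3091] F [ 1.8 -0.6  5.6] T [-0.12 -0.32 -0.04] open 0.0453 gf 12.0
yaw tool y -18.8 z [ 2.e-03 -1.e-04 -1.e+00]
```

Free past 10°, so I'll go on by 63° more to about yaw −82°.

Call:
drive_tool:
  moves: [40,0,0,0,0,0,6,40,0,0,0,0,0,6,40,0,0,0,0,0,6,40,0,0,0,0,0,6,40,0,0,0,0,0,6,40,0,0,0,0,0,6,40,0,0,0,0,0,6,40,0,0,0,0,0,6]

```text
t: 10.25
tool_pos: [0.5704, 0.0395, 0.3095]
orientation: [3.075, 0.629, 0.007]
force: [6.6, -5.5, 2.8]
opening: 0.0453
gripper_force: 12.0
```

Call:
drive_tool:
  moves: [40,0,0,0,0,0,6,40,0,0,0,0,0,6,40,0,0,0,0,0,3,40,0,0,0,0,0,0]

```text
t: 10.65
tool_pos: [0.5704, 0.0391, 0.3097]
orientation: [3.131, 0.225, 0.008]
force: [6.4, -5.7, 4.7]
opening: 0.0449
gripper_force: 12.0
```

```bash
python3 st.py
```

```text
t 10.65 q [-0.02   0.116  1.68  -0.002  1.34   1.407] tcp [0.5704 0.0391 0.3097] F [ 6.4 -5.7  4.7] T [-1.18 -1.08  0.05] open 0.0449 gf 12.0
yaw tool y -81.77 z [ 0.005  -0.0025 -1.    ]
```

Call:
drive_tool:
  moves: [40,0,0,0,0,0,0,40,0,0,-2,0,0,0,40,0,0,-2,0,0,0,40,0,0,0,0,0,0]
  grip_force: 20

```text
t: 11.05
tool_pos: [0.57, 0.0391, 0.3123]
orientation: [3.13, 0.228, 0.005]
force: [7.9, -7.0, -2.5]
opening: 0.0455
gripper_force: 20.0
```

```bash
python3 st.py;python3 -c "
from h import *; from plant import robot
c=robot.read_camera('wrist');cv2.imwrite('pics/w3.png',cv2.resize(c['color'][150:350,180:380,::-1],(400,400)))"
```

```text
t 11.05 q [-0.02   0.114  1.678 -0.003  1.347  1.405] tcp [0.57   0.0391 0.3123] F [ 7.9 -7.  -2.5] T [-1.31 -1.53 -0.03] open 0.0455 gf 20.0
yaw tool y -81.66 z [ 0.0033 -0.0026 -1.    ]
```

View pics/w3.png

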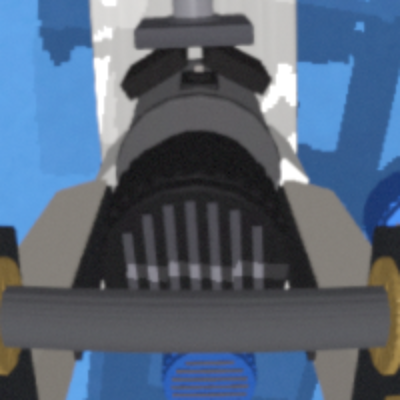

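The stripes kept their place relative to the gripper, so the cap turned with it. Lifting gently, with the side load eased.

Call:
drive_tool:
  moves: [40,0.5,0.5,-3,0,0,0,40,0,0,-3,0,0,0,40,0,0,0,0,0,0]

```text
t: 11.4
tool_pos: [0.5702, 0.0389, 0.3183]
orientation: [3.131, 0.228, 0.002]
force: [5.1, -5.8, -0.0]
opening: 0.0453
gripper_force: 20.0
```

```bash
python3 st.py
```

```text
t 11.4 q [-0.021  0.11   1.671 -0.002  1.36   1.405] tcp [0.5702 0.0389 0.3183] F [ 5.1 -5.8 -0. ] T [-0.96 -0.85  0.01] open 0.0453 gf 20.0
yaw tool y -81.66 z [ 0.0016 -0.002  -1.    ]
```

Vertical force is about zero and the cap is rising freely, so I'll keep lifting.

Call:
drive_tool:
  moves: [40,0.3,0.5,-5,0,0,0,40,0,0,-8,0,0,0,40,0,0,-12,0,0,0,40,0,0,-15,0,0,0,40,0,0,-15,0,0,0,40,0,0,-15,0,0,0,40,0,0,-10,0,0,0,40,0,0,0,0,0,0]

```text
t: 12.2
tool_pos: [0.5705, 0.0396, 0.401]
orientation: [3.133, 0.225, 0.006]
force: [0.4, -0.2, -0.2]
opening: 0.0448
gripper_force: 20.0
```

```bash
python3 st.py;python3 -c "
from h import *; from plant import robot
c=robot.read_camera('scene');cv2.imwrite('pics/s3.png',cv2.resize(c['color'][100:330,120:400,::-1],None,fx=2.6,fy=2.6,interpolation=2))"
```

```text
t 12.2 q [-0.02   0.054  1.576  0.     1.507  1.407] tcp [0.5705 0.0396 0.401 ] F [ 0.4 -0.2 -0.2] T [ 0.02 -0.    0.02] open 0.0448 gf 20.0
yaw tool y -81.78 z [ 0.0039 -0.     -1.    ]
```

View pics/s3.png

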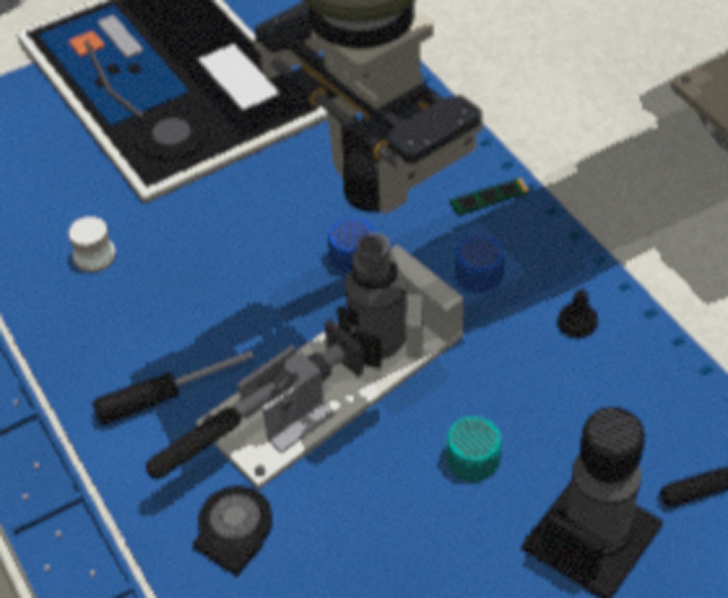

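The cap is in the gripper at (365,185), about 90 mm up. The neck is bare at (372,255), the lever is down, and the other duster is untouched.

```bash
python3 -c "
from plant import robot
print(robot.close_job())"
```

```text
the job is handed in; nothing more can be done
None
```

The job is handed in (no verdict came back): the lever is fully down, the clamped duster's left-hand cap came off clockwise and is held in the gripper about 90 mm above its seat, and the final picture shows the other duster and the loose things in view where they were.

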